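# Find the unbolted tip-up cover on the service box and push it open

## Task

Three of the four tip-up covers on the service box are bolted shut from inside and one is not, but they all look alike: press gently with the fingertips on the ribbed pads, one cover after another, until you find the one that rocks, then push its pad end down and in until that cover stands fully open, and take the hand away. Open it only by pushing at the pad end, not by lifting or pulling up its far end, keep every press gentle, and leave the things standing on and around the box where they are.

Things in the scene. Friction and masses are not known exactly. Their poses are not given: they have to be found in the camera images.
- service_box: low black metal service box bolted to the granite, 190 mm (x) by 460 mm (y) by 75 mm high; origin at the centre of its underside, +x to its far long side, +y along its length, z up. Four identical aluminium tip-up covers lie flush in its top in a row along y, their centres at y = +159, +53, -53, -159 mm (a, b, c, d) and x = 0. Fixed; its place and yaw (within about 0.3 rad) change.
- cover_a: tip-up cover, aluminium plate 112 mm (x) by 78 mm (y) by 6 mm over a bay of 116 by 82 mm, 70 mm deep and empty but for sockets 6 mm high on its floor. Origin at its centre, which lies on the pivot axis across its middle, 3 mm under its top face and 72 mm above the granite; frame turns with the cover; at rest parallel to the box's frame, +x towards the far end, -x towards the ribbed pad end, z up. 0.15 kg
- cover_b: tip-up cover, aluminium plate 112 mm (x) by 78 mm (y) by 6 mm over a bay of 116 by 82 mm, 70 mm deep and empty but for sockets 6 mm high on its floor. Origin at its centre, which lies on the pivot axis across its middle, 3 mm under its top face and 72 mm above the granite; frame turns with the cover; at rest parallel to the box's frame, +x towards the far end, -x towards the ribbed pad end, z up. 0.15 kg
- cover_c: tip-up cover, aluminium plate 112 mm (x) by 78 mm (y) by 6 mm over a bay of 116 by 82 mm, 70 mm deep and empty but for sockets 6 mm high on its floor. Origin at its centre, which lies on the pivot axis across its middle, 3 mm under its top face and 72 mm above the granite; frame turns with the cover; at rest parallel to the box's frame, +x towards the far end, -x towards the ribbed pad end, z up. 0.15 kg
- cover_d: tip-up cover, aluminium plate 112 mm (x) by 78 mm (y) by 6 mm over a bay of 116 by 82 mm, 70 mm deep and empty but for sockets 6 mm high on its floor. Origin at its centre, which lies on the pivot axis across its middle, 3 mm under its top face and 72 mm above the granite; frame turns with the cover; at rest parallel to the box's frame, +x towards the far end, -x towards the ribbed pad end, z up. 0.15 kg
- pad_a (a point): centre of the top of the ribbed black rubber pad (30 by 60 mm) on cover_a, the place to press: 38 mm from the pivot axis towards the cover's near (-x) end, 75.5 mm above the granite at rest; the pad end is the one nearest the robot. Moves with the cover
- pad_b (a point): centre of the top of the ribbed black rubber pad (30 by 60 mm) on cover_b, the place to press: 38 mm from the pivot axis towards the cover's near (-x) end, 75.5 mm above the granite at rest; the pad end is the one nearest the robot. Moves with the cover
- pad_c (a point): centre of the top of the ribbed black rubber pad (30 by 60 mm) on cover_c, the place to press: 38 mm from the pivot axis towards the cover's near (-x) end, 75.5 mm above the granite at rest; the pad end is the one nearest the robot. Moves with the cover
- pad_d (a point): centre of the top of the ribbed black rubber pad (30 by 60 mm) on cover_d, the place to press: 38 mm from the pivot axis towards the cover's near (-x) end, 75.5 mm above the granite at rest; the pad end is the one nearest the robot. Moves with the cover
- tilt_a (a joint): tilt of cover_a in rad: 0 = shut and flush, growing as the pad end goes down into the bay and the far end rises; rubber-buffered stop at 1.31 (75 degrees). No far end can be pressed down. A friction pivot (0.08 N m, about 2 to 3 N at the pad) keeps it where it is left. A bolted cover sits on a rubber-sprung bolt and gives only about 1 to 2 mm at the pad under 10 N; the unbolted one keeps going down at 2 to 3 N
- tilt_b (a joint): tilt of cover_b in rad: 0 = shut and flush, growing as the pad end goes down into the bay and the far end rises; rubber-buffered stop at 1.31 (75 degrees). No far end can be pressed down. A friction pivot (0.08 N m, about 2 to 3 N at the pad) keeps it where it is left. A bolted cover sits on a rubber-sprung bolt and gives only about 1 to 2 mm at the pad under 10 N; the unbolted one keeps going down at 2 to 3 N
- tilt_c (a joint): tilt of cover_c in rad: 0 = shut and flush, growing as the pad end goes down into the bay and the far end rises; rubber-buffered stop at 1.31 (75 degrees). No far end can be pressed down. A friction pivot (0.08 N m, about 2 to 3 N at the pad) keeps it where it is left. A bolted cover sits on a rubber-sprung bolt and gives only about 1 to 2 mm at the pad under 10 N; the unbolted one keeps going down at 2 to 3 N
- tilt_d (a joint): tilt of cover_d in rad: 0 = shut and flush, growing as the pad end goes down into the bay and the far end rises; rubber-buffered stop at 1.31 (75 degrees). No far end can be pressed down. A friction pivot (0.08 N m, about 2 to 3 N at the pad) keeps it where it is left. A bolted cover sits on a rubber-sprung bolt and gives only about 1 to 2 mm at the pad under 10 N; the unbolted one keeps going down at 2 to 3 N
- gauge_block: loose steel gauge block, 9 by 35 by 18 mm high, on the box's top along its near long edge (75 mm above the granite); origin at the centre of its underside; a bystander
- thumb_nut: loose brass thumb nut, 20 mm across, 13 mm high, on the box's top along its near long edge; origin under its centre; a bystander
- reflector: loose aluminium reflector on a small foot, 28 mm across, 46 mm high, on the box's top along its far long edge; origin under its centre; a bystander
- lens_cell: loose black lens ring, 30 mm across, 12 mm high, on the box's top along its far long edge; origin under its centre; a bystander
- driver: loose screwdriver lying on the granite between robot and box, to the robot's right, 200 mm long, 26 mm high; origin under its middle; a bystander
- screw_jar: loose glass jar with white lid, 52 mm across, 60 mm high, on the granite right of the box; origin under its centre; a bystander
- optic_post: loose steel post on a round foot 40 mm across, 75 mm high, on the granite left of the box; origin under its centre; a bystander
- mirror_mount: loose black mirror mount, 16 by 46 mm, 52 mm high, on the granite right of the box; origin under its centre; a bystander

How it is judged:
By the outcome, as a careful person would: the job done as asked, in the order asked, and still so for the second after the job is handed in, with the robot touching nothing.
It also fails if it takes over 48 s, if anything falls off the work surface, if the arm or the gripper's body presses on something with over 40 N, if the wrist force passes 120 N, or if a joint passes its speed limit or range.

## Robot

A 6-joint arm with a two-finger parallel gripper is mounted at the origin on the work surface. World frame = base frame: x ahead of the robot, y to its left, z up, the work surface at z = 0. Lengths are in m, angles in degrees, forces in N, time in s.
With the tool pointing down it reaches from about 0.4 to 0.825 m from the base axis. Payload 7 kg.
Tool frame: the origin (TCP) lies midway between the tips of the shut fingers; the grasp point (between the pads) lies r.grasp_offset behind it (r.grasp_offset is the distance from the TCP to the grasp point, in m); z points along the fingers, y is the direction in which the jaws open and shut (so a half turn about z gives the same grasp; the last joint's range is limited). The gripper opens to 88 mm and grips with 3 to 60 N. Pads are 19 mm wide; open, the fingers measure 130 mm over their backs; the gripper's body (78 mm by 193 mm) begins 47 mm behind the grasp point.
Start: joints at [-48.524, 20.546, 0.682, 0, -70.136, -16.507], TCP at [0.285, -0.612, 0.227] pointing down, gripper open.
Joint ranges: [-176.03, 176.03], [-82.01, 121.73], [-58.28, 71.71], [-173.87, 95.51], [-174.79, -0.11], [-173.66, 173.66]. Speed limits (degrees/s): [136.94, 136.94, 172.46, 180, 180, 180].

## Interface

Orientations are given as [roll, pitch, yaw] about the fixed x, y, z axes, in that order (R = Rz(yaw) Ry(pitch) Rx(roll)).
In Python, from plant import status, imaging, r gives the robot as it stands.
- The arm moves only by the tool apply_moves, never from a script. Its argument "moves" is a list of rows, each a list of 6 numbers: the shift along the tool's x, y, z in units of 200 mm (1.0 is 200 mm), then the turn, a rotation vector about the tool's x, y, z in units of 90 degrees (1.0 is 90 degrees). In form: [[tx, ty, tz, rx, ry, rz], ...]. A call has 1 to 12 rows; each row is the pose to reach, as a shift and turn from the pose measured when the call began, along the tool's axes at that moment; what a row does not reach only later rows make up. A row lasts 1/8 s, in which the tool goes at most 62.5 mm and 10.7 degrees, less where a joint would pass 70% of its speed; a pose out of reach is approached as far as the arm can. A call with a number of a shift or a turn outside -1 to 1 is refused whole. A call with a gripper value outside its range is refused whole. "hand" is the closure, from -1 (fully open) to 1 (shut), set as the call begins (left out, the last holds). The fingers move at their own pace and stop on an object; "grip_force" is the grip in N (left out, the last holds). Time passes only in rows, so rows that repeat a pose let the fingers close. It gives the time, the measured TCP pose, the force and the opening at its end, in the units of the state.
- status.get_state(): the state, without advancing time (a new reading comes with each control period).
- imaging.capture(name): name is "scene" or "top" or "wrist"; returns (picture, depth): 480x640x3 uint8, blue, green, red; 480x640 float32, m along the optical axis (not along the pixel's ray), 0 where there is no reading.
- imaging.camera_info(name): a dict with "fx", "fy", "cx", "cy" (pixels), "T" (4x4, takes a point from camera to world coordinates). Camera axes: x right, y up, looking along -z (the intrinsics and any distortion apply to the point x, -y, -z); pixel columns grow to the right and rows downward; lengths in m; the calibration is good to about 2 mm. A picture is of the moment at which its call begins: read the wrist's pose just before it. camera_info takes no time and is no camera call; for the wrist camera it gives the pose at the moment of the call.
- r.close_job(): hands the job in, once; it reports no verdict.
The state is a dict: "time_s": time; "joints": joint angles; "qd": joint speeds; "joint_torque": joint torques, N m; "tcp_pos": TCP position; "eef_rot": TCP orientation; "contact_force": force on the tool from outside, world axes, zero at the start; "moment": the same for the moment, N m; "gripper_width": finger opening in m.
Only numpy, scipy, OpenCV 4.12 (cv2) and the standard library are available. Lean on these libraries where they do the work, as an engineer would, in place of code of your own. Each camera call takes 0.05 s, during which the arm holds its last target.

## Working session

There is one attempt and no reset: what is moved stays moved. The work goes in short steps, Python scripts to look and compute and a tool call to move; the robot and the scene stay as the last step left them, time stands still between calls to the robot, and variables do not carry over. Pictures are saved under pics/ and viewed, and the job is handed in when it is done.

Besides the shell and the picture viewer there is one more tool, called after "Emit:" by a JSON object that holds its "name" and its "arguments". apply_moves: Moves the arm, as the interface text tells. Its arguments: {"type":"object","properties":{"moves":{"type":"array","items":{"type":"array","items":{"type":"number"}}},"hand":{"type":"number"},"grip_force":{"type":"number"}},"required":["moves"]}

```bash
mkdir -p pics; ls
python3 - <<'E'
from plant import status, imaging, r
import cv2,numpy as np
print(status.get_state(), r.grasp_offset)
for n in("top","scene"):
    p,d=imaging.capture(n); cv2.imwrite(f"pics/{n}0.png",p); np.save(f"pics/{n}0.npy",d); i=imaging.camera_info(n); print(n,i)
E
```

```text
pics
{'time_s': 0.0, 'joints': array([-4.85222673e+01,  2.05900899e+01,  6.33784882e-01, -2.06133570e-02,
       -7.01361116e+01, -1.65072581e+01]), 'qd': array([-0.12045434,  0.0709359 ,  0.04879571, -0.05301629,  0.00657679,
       -0.01250394]), 'joint_torque': array([-1.94136970e-03, -5.82721639e+01,  2.93046427e+01,  6.99693784e+00,
        6.68291192e-03, -1.76779972e-04]), 'tcp_pos': array([ 0.28472455, -0.61146576,  0.22563641]), 'eef_rot': array([ 1.79905886e+02, -7.68230904e-03, -1.55036539e+02]), 'contact_force': array([-0.0566601 , -0.09423083, -0.16572497]), 'moment': array([ 0.03196409, -0.05667762,  0.01526313]), 'gripper_width': 0.08784677765253746} 0.0188
top {'fx': 464.1083907527376, 'fy': 464.1083907527376, 'cx': 321.48622760131104, 'cy': 243.34869788936072, 'T': array([[ 0.02892235,  0.99261847, -0.11777979,  0.34647752],
       [-0.99956619,  0.02806487, -0.00893274, -0.01776396],
       [-0.00556133,  0.11798706,  0.99299956,  1.08566426],
       [ 0.        ,  0.        ,  0.        ,  1.        ]])}
scene {'fx': 611.1651471186954, 'fy': 611.1651471186954, 'cx': 322.0095425174386, 'cy': 252.10397294112258, 'T': array([[-0.6318543 , -0.58605487,  0.50724731,  1.18335053],
       [ 0.77503619, -0.48522963,  0.40480996,  0.56948633],
       [ 0.00889057,  0.64891594,  0.76080816,  1.13910743],
       [ 0.        ,  0.        ,  0.        ,  1.        ]])}
```

View pics/top0.png

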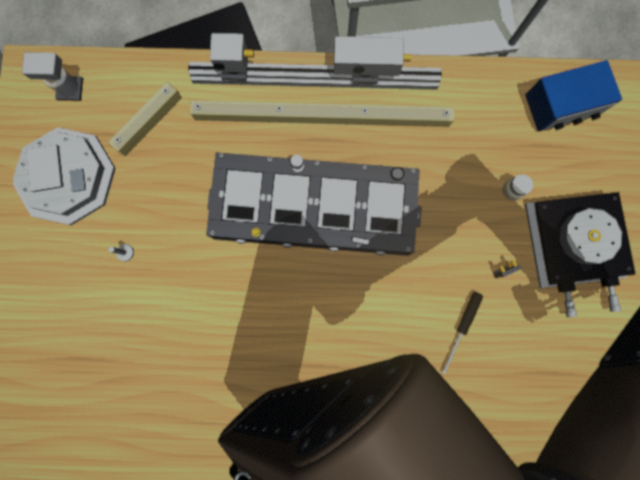

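View pics/scene0.png

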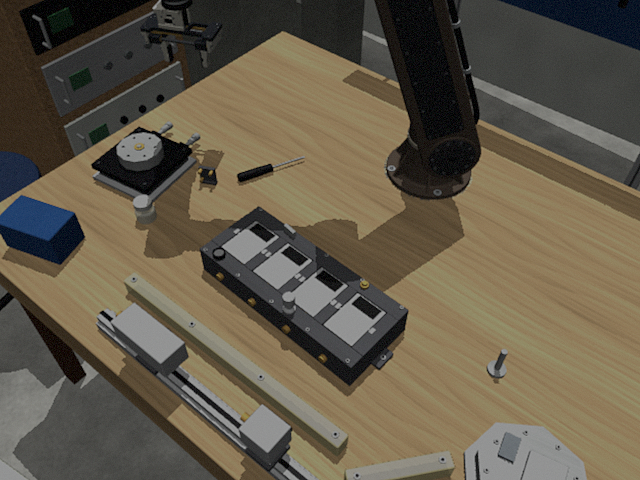

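The top view shows the box with covers a to d running left to right, at about (243,195), (291,200), (338,204) and (386,207). Their black pads are on the lower side, facing the robot. The nut is at (256,232), the gauge block at (360,240), the reflector at (297,162) and the lens ring at (397,174). Next I'll locate the box.

```bash
cat > h.py <<'E'
import cv2,numpy as np
def ray(info,uv,z):
    T=info["T"];uv=np.atleast_2d(uv).astype(float)
    d=np.c_[(uv[:,0]-info["cx"])/info["fx"],-(uv[:,1]-info["cy"])/info["fy"],-np.ones(len(uv))]@T[:3,:3].T
    o=T[:3,3]; return o+d*((z-o[2])/d[:,2])[:,None]
def dark(p,off): pass
E
python3 - <<'E'
from h import *
from plant import imaging
for n,roi in(("top",(205,150,425,260)),("scene",(195,205,410,385))):
    p=cv2.imread(f"pics/{n}0.png"); i=imaging.camera_info(n)
    hsv=cv2.cvtColor(p,cv2.COLOR_BGR2HSV)
    x0,y0,x1,y1=roi
    m=np.zeros(p.shape[:2],np.uint8); m[y0:y1,x0:x1]=((hsv[...,2]>115)&(hsv[...,1]<60)).astype(np.uint8)[y0:y1,x0:x1]
    cs,_=cv2.findContours(m,cv2.RETR_EXTERNAL,cv2.CHAIN_APPROX_NONE)
    for c in cs:
        if cv2.contourArea(c)<350: continue
        w=ray(i,c[:,0,:],0.075)[:,:2]*1000
        rr=cv2.minAreaRect(w.astype(np.float32)); print(n,cv2.contourArea(c),np.round(c[:,0].mean(0)),rr)
    s=cv2.resize(p[y0:y1,x0:x1],None,fx=3.5 if n=="top" else 3,fy=3.5 if n=="top" else 3,interpolation=cv2.INTER_CUBIC); cv2.imwrite(f"pics/{n}0z.png",s)
E
```

```text
top 5303.5 [311. 204.] ((559.0751342773438, 12.624542236328125), (421.55712890625, 114.85539245605469), 86.84273529052734)
scene 1290.5 [234. 356.] ((799.0010986328125, 34.45855712890625), (30.562435150146484, 238.85801696777344), 0.12360331416130066)
scene 1211.0 [355. 319.] ((571.9192504882812, 170.2970428466797), (101.44498443603516, 110.2612075805664), 87.08151245117188)
scene 1095.5 [315. 294.] ((571.8599243164062, 61.52054214477539), (109.14691162109375, 105.36237335205078), 5.942476272583008)
scene 976.5 [282. 265.] ((561.150390625, -42.051448822021484), (100.4619140625, 110.32527923583984), 88.1520004272461)
scene 842.5 [251. 245.] ((555.5253295898438, -141.80435180664062), (88.13626098632812, 109.88928985595703), 87.4521255493164)
```

View pics/top0z.png

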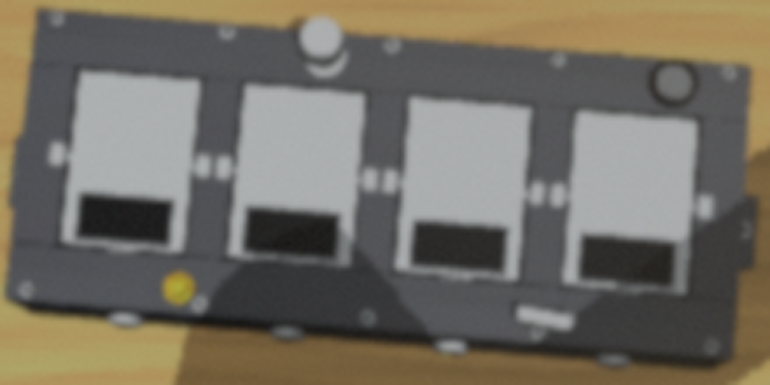

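View pics/scene0z.png

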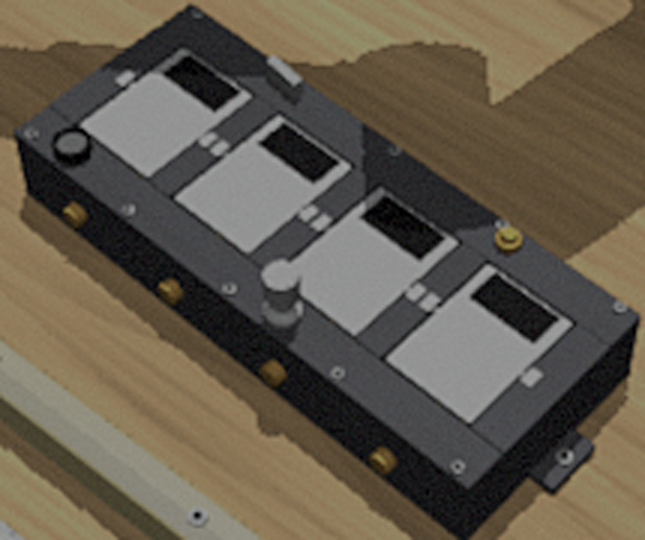

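Run:
```python
from h import *
from plant import imaging
t=imaging.camera_info("top"); s=imaging.camera_info("scene")
def T(q): return ray(t,np.array(q,float)/3.5+[205,150]-0.36,0.075)[:,:2]*1000
def S(q): return ray(s,np.array(q,float)/3+[195,205]-0.33,0.075)[:,:2]*1000
ta=T([(80,70),(201,80),(182,252),(62,241)]);td=T([(575,110),(699,121),(685,294),(563,283)])
sd=S([(183,48),(251,95),(152,177),(80,125)]);sa=S([(488,262),(575,323),(472,422),(387,357)])
for a,d in((ta,td),(sa,sd)):
    A,D=a.mean(0),d.mean(0); v=A-D; print(A,D,(A+D)/2,np.hypot(*v),np.degrees(np.arctan2(-v[0],v[1])))
print("padsT",T([(125,220),(292,233),(459,246),(627,260)]))
print("padsS",S([(515,307),(411,223),(300,151),(202,80)]))
print("nut,gauge,refl,lens T",T([(178,287),(545,317),(322,40),(674,82)]), "S",S([(509,240),(284,70),(283,315),(71,147)]))
```

```text
[568.60652372 170.68783484] [ 550.79958468 -146.28991331] [559.7030542   12.19896077] 317.4775266052357 -3.215339910839536
[570.24379237 171.1412406 ] [ 554.62386725 -145.36197645] [562.43382981  12.88963207] 316.8884164300877 -2.825343376959497
padsT [[ 529.9937829   172.76297497]
 [ 524.61513176   66.87313315]
 [ 519.25299997  -38.69149119]
 [ 513.28804928 -144.56930236]]
padsS [[ 532.71806335  172.92880466]
 [ 520.74699517   68.99810939]
 [ 520.33794683  -39.19352608]
 [ 514.17667124 -146.11406604]]
nut,gauge,refl,lens T [[ 488.19234259  137.28778771]
 [ 475.69022445  -93.70523449]
 [ 650.37769177   52.35389024]
 [ 628.9667331  -172.99120587]] S [[ 487.42470183  133.97552709]
 [ 465.09930148 -103.63587722]
 [ 642.60466082   50.68597181]
 [ 628.21216132 -175.73968891]]
```

```bash
cat >> h.py <<'E'
from scipy.spatial.transform import Rotation as Ro
YAW=-3.1; C0=np.array([561,12.5])
bx=np.array([np.cos(np.radians(YAW)),np.sin(np.radians(YAW)),0]); by=np.array([-bx[1],bx[0],0]); up=np.array([0,0,1.])
YB=dict(a=159,b=53,c=-53,d=-159)
def world(cover,x,z): # box frame x (mm), z
    return np.r_[C0,0]+x*bx+YB[cover]*by+z*up
def plan(p_mm,tilt=15):
    from plant import status
    s=status.get_state(); R=Ro.from_euler('xyz',s["eef_rot"],degrees=True)
    t=np.radians(tilt); Z=np.sin(t)*bx-np.cos(t)*up; X=-np.cos(t)*bx-np.sin(t)*up
    G=Ro.from_matrix(np.c_[X,by,Z])
    sh=R.inv().apply(p_mm-s["tcp_pos"]*1000)/200
    rv=(R.inv()*G).as_rotvec()/(np.pi/2)
    return np.round(np.r_[sh,rv],3)
def rep():
    from plant import status
    s=status.get_state(); q=s["tcp_pos"]*1000-np.r_[C0,0]
    print("t",round(s["time_s"],2),"box xyz",np.round([q@bx,q@by,q[2]],1),"rot",np.round(s["eef_rot"],1),"F",np.round(s["contact_force"],1),"M",np.round(s["moment"],2),"w",s["gripper_width"])
E
python3 -c "
from h import *
rep();print(plan(world('d',-35,130)));print(np.round(np.r_[world('d',-35,130)],1))"
```

```text
t 0.1 box xyz [-242.1 -638.   225.7] rot [ 179.9   -0.  -155. ] F [ 0.4  1.2 -0.6] M [-0.04  0.01  0.02] w 0.08783970530620164
[-2.041  1.626  0.481  0.042 -0.164  0.31 ]
[ 517.5 -144.4  130. ]
```

Emit:
{"name": "apply_moves", "arguments": {"moves": [[-0.22,0.18,0,0.01,-0.04,0.08],[-0.45,0.36,0,0.02,-0.08,0.16],[-0.68,0.54,0,0.03,-0.12,0.24],[-0.9,0.72,0,0.04,-0.16,0.31]], "hand": 1, "grip_force": 20}}

```text
time_s: 0.6
tcp_pos: [0.3877, -0.4035, 0.2257]
eef_rot: [179.9, 14.8, 176.6]
contact_force: [1.4, 0.3, 0.3]
gripper_width: 0.0533
```

```bash
python3 -c "
from h import *
rep();print(plan(world('d',-35,130)))"
```

```text
t 0.6 box xyz [-150.5 -424.8  225.7] rot [179.9  14.8 176.6] F [1.4 0.3 0.3] M [ 0.05  0.66 -0.06] w 0.0532900175563355
[-4.30e-01  1.33e+00  6.12e-01  1.00e-03 -3.00e-03 -3.00e-03]
```

Emit:
{"name": "apply_moves", "arguments": {"moves": [[-0.1,0.28,0.05,0,0,0],[-0.2,0.56,0.1,0,0,0],[-0.29,0.83,0.18,0,0,0],[-0.32,0.98,0.3,0,0,0]]}}

```text
time_s: 1.1
tcp_pos: [0.4774, -0.2099, 0.1851]
eef_rot: [179.9, 14.9, 176.8]
contact_force: [0.7, -0.6, -1.2]
gripper_width: 0.0133
```

```bash
python3 -c "
from h import *
rep();print(plan(world('d',-35,105)))"
```

```text
t 1.1 box xyz [ -71.5 -226.6  185.1] rot [179.9  14.9 176.8] F [ 0.7 -0.6 -1.2] M [-0.07  0.82 -0.01] w 0.013270758952390223
[-0.072  0.337  0.435  0.001 -0.001 -0.002]
```

Emit:
{"name": "apply_moves", "arguments": {"moves": [[-0.02,0.17,0.2,0,0,0],[-0.07,0.337,0.4,0,0,0],[-0.072,0.337,0.435,0,0,0],[-0.072,0.337,0.435,0,0,0]]}}

```text
time_s: 1.6
tcp_pos: [0.517, -0.1444, 0.1043]
eef_rot: [179.9, 14.8, 176.8]
contact_force: [-0.8, -0.4, 0.3]
gripper_width: 0.0005
```

```bash
python3 -c "
from h import *
rep();print(plan(world('d',-35,81)))
from plant import imaging
for n in ('wrist','scene'):
    p,d=imaging.capture(n); cv2.imwrite(f'pics/{n}1.png',p)
cv2.imwrite('pics/scene1z.png',cv2.resize(p[140:380,150:420],None,fx=2.4,fy=2.4))
"
```

```text
t 1.6 box xyz [ -35.4 -159.1  104.3] rot [179.9  14.8 176.8] F [-0.8 -0.4  0.3] M [0.01 0.83 0.01] w 0.00047208678884892393
[ 0.028  0.     0.113  0.001 -0.002 -0.001]
```

View pics/wrist1.png

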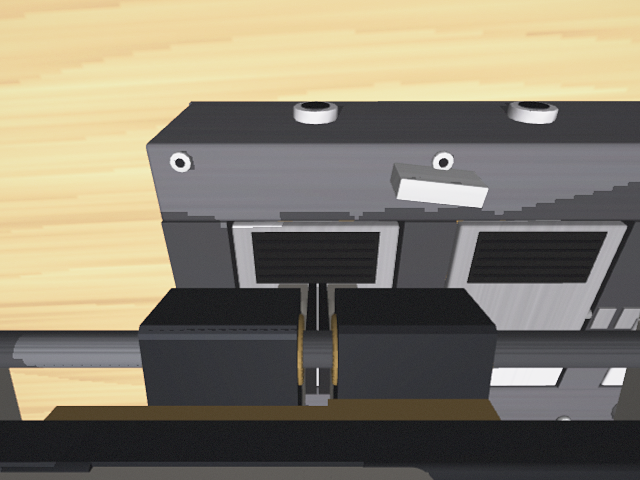

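View pics/scene1z.png

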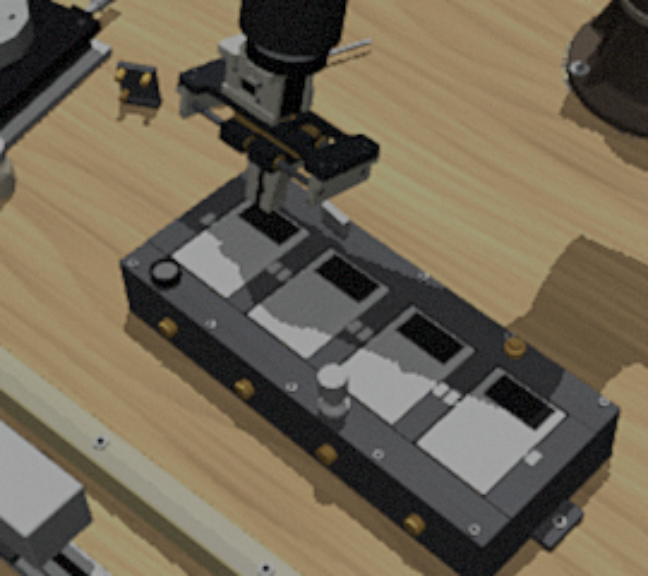

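The wrist view shows the shut fingers at about (318,340), centred on cover d's pad (252–380, 230–283). Nothing loose is in the way. I'll go down now.

Emit:
{"name": "apply_moves", "arguments": {"moves": [[0.015,0,0.05,0,0,0],[0.026,0,0.095,0,0,0],[0.028,0,0.103,0,0,0],[0.029,0,0.108,0,0,0]]}}

```text
time_s: 2.2
tcp_pos: [0.5174, -0.1451, 0.0831]
eef_rot: [179.9, 14.9, 176.7]
contact_force: [-0.6, 0.2, 0.1]
gripper_width: 0.0007
```

```bash
python3 -c "
from h import *
rep()"
```

```text
t 2.2 box xyz [ -35.  -159.7   83.1] rot [179.9  14.9 176.7] F [-0.6  0.2  0.1] M [0.03 0.77 0.03] w 0.000687238009294226
```

Emit:
{"name": "apply_moves", "arguments": {"moves": [[0.0013,0,0.005,0,0,0],[0.0026,0,0.01,0,0,0],[0.004,0,0.0145,0,0,0],[0.004,0,0.0145,0,0,0]]}}

```text
time_s: 2.7
tcp_pos: [0.5174, -0.1451, 0.08]
eef_rot: [179.9, 14.9, 176.7]
contact_force: [-1.2, -0.3, 0.4]
gripper_width: 0.0005
```

Emit:
{"name": "apply_moves", "arguments": {"moves": [[0.0013,0,0.005,0,0,0],[0.002,0,0.0075,0,0,0],[0.002,0,0.0075,0,0,0]]}}

```text
time_s: 3.08
tcp_pos: [0.5174, -0.145, 0.0785]
eef_rot: [179.9, 14.9, 176.7]
contact_force: [0.3, -0.1, 0.1]
gripper_width: 0.0005
```

Emit:
{"name": "apply_moves", "arguments": {"moves": [[0.0013,0,0.005,0,0,0],[0.0013,0,0.005,0,0,0]]}}

```text
time_s: 3.32
tcp_pos: [0.5175, -0.145, 0.0775]
eef_rot: [179.9, 14.9, 176.7]
contact_force: [-0.7, 0.2, 1.0]
gripper_width: 0.0005
```

Emit:
{"name": "apply_moves", "arguments": {"moves": [[0.0013,0,0.005,0,0,0],[0.0013,0,0.005,0,0,0]]}}

```text
time_s: 3.58
tcp_pos: [0.5176, -0.1451, 0.0766]
eef_rot: [179.9, 15.0, 176.7]
contact_force: [-1.5, 0.3, 3.9]
gripper_width: 0.0007
```

Emit:
{"name": "apply_moves", "arguments": {"moves": [[0.001,0,0.004,0,0,0],[0.001,0,0.004,0,0,0]]}}

```text
time_s: 3.82
tcp_pos: [0.5176, -0.1451, 0.076]
eef_rot: [179.9, 15.0, 176.7]
contact_force: [-3.2, 0.6, 6.5]
gripper_width: 0.0007
```

Cover d's force rose steadily, 1.0, 3.9, then 6.5 N, over about 1.5 mm. It is bolted, so I move on to c.

Emit:
{"name": "apply_moves", "arguments": {"moves": [[-0.012,0,-0.045,0,0,0],[-0.013,0.25,-0.05,0,0,0],[-0.013,0.5,-0.05,0,0,0],[-0.006,0.53,-0.03,0,0,0],[-0.004,0.53,-0.015,0,0,0],[-0.004,0.53,-0.013,0,0,0]]}}

```text
time_s: 4.58
tcp_pos: [0.5234, -0.0401, 0.0787]
eef_rot: [179.9, 14.9, 176.7]
contact_force: [-0.2, 0.5, -0.1]
gripper_width: 0.0003
```

```bash
python3 -c "
from h import *
rep()"
```

```text
t 4.58 box xyz [-34.7 -54.6  78.7] rot [179.9  14.9 176.7] F [-0.2  0.5 -0.1] M [ 0.02  0.87 -0.01] w 0.0003151585361194692
```

Emit:
{"name": "apply_moves", "arguments": {"moves": [[0.0013,0,0.005,0,0,0],[0.0028,0,0.0105,0,0,0],[0.0028,0,0.0105,0,0,0]]}}

```text
time_s: 4.95
tcp_pos: [0.5235, -0.0406, 0.0766]
eef_rot: [179.9, 14.9, 176.6]
contact_force: [-0.2, -2.6, 2.8]
gripper_width: 0.0002
```

Emit:
{"name": "apply_moves", "arguments": {"moves": [[0.001,0,0.004,0,0,0],[0.001,0,0.004,0,0,0]]}}

```text
time_s: 5.2
tcp_pos: [0.5236, -0.0407, 0.0761]
eef_rot: [179.9, 15.0, 176.6]
contact_force: [-2.2, -0.6, 5.9]
gripper_width: 0.0004
```

Cover c gives the same rise, 2.8 to 5.9 N, so it is bolted too. On to b.

Emit:
{"name": "apply_moves", "arguments": {"moves": [[-0.012,0,-0.045,0,0,0],[-0.013,0.25,-0.05,0,0,0],[-0.013,0.5,-0.05,0,0,0],[-0.006,0.53,-0.03,0,0,0],[-0.004,0.535,-0.015,0,0,0],[-0.004,0.535,-0.013,0,0,0]]}}

```text
time_s: 5.95
tcp_pos: [0.5295, 0.0652, 0.0787]
eef_rot: [179.9, 14.9, 176.6]
contact_force: [1.2, -0.5, -0.3]
gripper_width: 0.0004
```

```bash
python3 -c "
from h import *
rep()"
```

```text
t 5.95 box xyz [-34.3  50.9  78.7] rot [179.9  14.9 176.6] F [ 1.2 -0.5 -0.3] M [ 0.01  0.86 -0.06] w 0.0004076627090645644
```

Emit:
{"name": "apply_moves", "arguments": {"moves": [[0.0013,0,0.005,0,0,0],[0.0028,0,0.0105,0,0,0],[0.0028,0,0.0105,0,0,0]]}}

```text
time_s: 6.32
tcp_pos: [0.5295, 0.0646, 0.0765]
eef_rot: [179.9, 14.9, 176.5]
contact_force: [-0.2, -1.2, 2.0]
gripper_width: 0.0005
```

Emit:
{"name": "apply_moves", "arguments": {"moves": [[0.001,0,0.004,0,0,0],[0.001,0,0.004,0,0,0]]}}

```text
time_s: 6.58
tcp_pos: [0.5295, 0.0645, 0.0756]
eef_rot: [179.9, 14.9, 176.5]
contact_force: [-0.5, -0.5, 1.5]
gripper_width: 0.0003
```

Cover b's force stays flat at about 2 N. I'll push a little further to confirm.

Emit:
{"name": "apply_moves", "arguments": {"moves": [[0.0013,0,0.005,0,0,0],[0.0026,0,0.01,0,0,0],[0.0026,0,0.01,0,0,0]]}}

```text
time_s: 6.95
tcp_pos: [0.5295, 0.0645, 0.0735]
eef_rot: [179.9, 14.9, 176.5]
contact_force: [-0.3, 0.6, 0.9]
gripper_width: 0.0005
```

```bash
python3 -c "
from h import *
rep()"
```

```text
t 6.95 box xyz [-34.3  50.2  73.5] rot [179.9  14.9 176.5] F [-0.3  0.6  0.9] M [-0.18  0.79 -0.08] w 0.0005279277859281981
```

Cover b rocks: 1 to 2 N through 3 mm of travel. I'll work out the opening arc, with the tip corner staying on the plate and TCP positions in box x, z.

```bash
cat >> h.py <<'E'
def arc(th,x,tilt=15,h=9.5,n=3.5):
    t=np.radians(th);k=np.radians(tilt);e=np.array([np.cos(k),np.sin(k)])
    best=None
    N=np.array([-np.sin(t),np.cos(t)]); # face: (p-(0,72)).N = n
    zs=[]
    for sgn in(-1,1):
        c=np.array([x,0])+sgn*h*e
        z=(n-(c@N)+72*N[1])/N[1]; s=-((c+[0,z]-[0,72])@np.array([np.cos(t),np.sin(t)]))
        zs.append((z,s))
    return max(zs)
E
python3 -c "
from h import *
for th,x in ((4,-34.3),(10,-35),(20,-36),(30,-37),(40,-36.5),(50,-34),(60,-29),(68,-24.5),(75,-19.3),(78,-17.5)):
    z,s=arc(th,x); print(th,x,round(z,1),'s',round(s,1),'shift',plan(world('b',x,z))[:3])
print(plan(world('b',-34,73)))
"
```

```text
4 -34.3 74.9 s 43.3 shift [-0.002  0.014 -0.007]
10 -35 70.2 s 44.2 shift [0.008 0.014 0.015]
20 -36 63.5 s 27.3 shift [0.021 0.014 0.046]
30 -37 57.5 s 30.1 shift [0.034 0.014 0.074]
40 -36.5 51.2 s 32.7 shift [0.039 0.014 0.105]
50 -34 45.4 s 34.4 shift [0.035 0.014 0.136]
60 -29 42.2 s 33.6 shift [0.015 0.014 0.158]
68 -24.5 41.0 s 32.2 shift [-0.005  0.014  0.17 ]
75 -19.3 45.3 s 26.1 shift [-0.036  0.014  0.156]
78 -17.5 47.2 s 23.6 shift [-0.047  0.014  0.149]
[-0.001  0.014  0.003 -0.    -0.001 -0.004]
```

Emit:
{"name": "apply_moves", "arguments": {"moves": [[0.004,0.002,0.02,0,0,0],[0.008,0.004,0.04,0,0,0],[0.011,0.006,0.06,0,0,0],[0.014,0.008,0.08,0,0,0],[0.014,0.008,0.08,0,0,0]]}}

```text
time_s: 7.58
tcp_pos: [0.5307, 0.066, 0.0567]
eef_rot: [180.0, 14.9, 176.5]
contact_force: [0.8, 0.9, -0.4]
gripper_width: 0.0004
```

```bash
python3 -c "
from h import *
rep()
for x,z in((-32,50),(-32,46),(-26,45.5),(-21,45.5),(-18,46)): print(x,z,plan(world('b',x,z)))"
```

```text
t 7.58 box xyz [-33.1  51.8  56.7] rot [180.   14.9 176.5] F [ 0.8  0.9 -0.4] M [0.09 0.83 0.04] w 0.00042437089883236496
-32 50 [ 0.003  0.006  0.034 -0.    -0.002 -0.004]
-32 46 [ 0.008  0.006  0.053 -0.    -0.002 -0.004]
-26 45.5 [-0.02   0.006  0.063 -0.    -0.002 -0.004]
-21 45.5 [-0.044  0.006  0.07  -0.    -0.002 -0.004]
-18 46 [-0.059  0.006  0.071 -0.    -0.002 -0.004]
```

Emit:
{"name": "apply_moves", "arguments": {"moves": [[0.002,0.002,0.02,0,0,0],[0.005,0.004,0.038,0,0,0],[0.008,0.006,0.053,0,0,0],[0.008,0.006,0.053,0,0,0]]}}

```text
time_s: 8.07
tcp_pos: [0.5315, 0.0668, 0.0455]
eef_rot: [180.0, 14.8, 176.6]
contact_force: [0.1, 0.7, 0.8]
gripper_width: 0.0004
```

```bash
python3 -c "
from h import *
rep()
for x,z in((-26,45.5),(-22,45.5),(-19,46)): print(x,z,plan(world('b',x,z)))
from plant import imaging
p,d=imaging.capture('scene'); cv2.imwrite('pics/scene2z.png',cv2.resize(p[170:380,190:420],None,fx=2.7,fy=2.7))
"
```

```text
t 8.07 box xyz [-32.4  52.7  45.5] rot [180.   14.8 176.6] F [0.1 0.7 0.8] M [0.2  0.96 0.11] w 0.00041159014548698475
-26 45.5 [-0.031  0.002  0.008 -0.001 -0.002 -0.004]
-22 45.5 [-0.051  0.002  0.013 -0.001 -0.002 -0.004]
-19 46 [-0.066  0.002  0.015 -0.001 -0.002 -0.004]
```

View pics/scene2z.png

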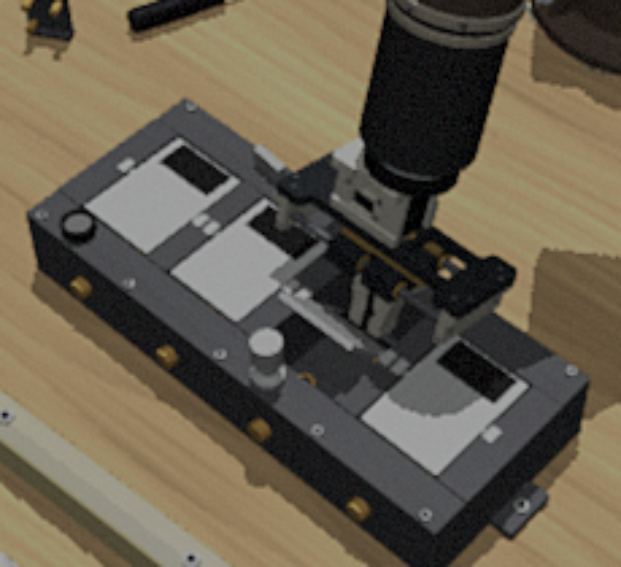

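The picture shows cover b tilted, its far edge raised at about (320,320), with the fingers in the bay and the nearby objects undisturbed. Now I push in.

Emit:
{"name": "apply_moves", "arguments": {"moves": [[-0.015,0,0.004,0,0,0],[-0.03,0,0.008,0,0,0],[-0.04,0,0.01,0,0,0],[-0.051,0,0.013,0,0,0],[-0.051,0,0.013,0,0,0]]}}

```text
time_s: 8.75
tcp_pos: [0.5419, 0.0659, 0.0455]
eef_rot: [-180.0, 14.8, 176.5]
contact_force: [-3.6, -0.9, 0.0]
gripper_width: 0.0005
```

```bash
python3 -c "
from h import *
rep()"
```

```text
t 8.75 box xyz [-21.9  52.3  45.5] rot [-180.    14.8  176.5] F [-3.6 -0.9  0. ] M [-0.34  2.08 -0.08] w 0.0005293493844829992
```

Emit:
{"name": "apply_moves", "arguments": {"moves": [[-0.005,0,0.001,0,0,0],[-0.009,0,0.002,0,0,0],[-0.009,0,0.002,0,0,0]]}}

```text
time_s: 9.12
tcp_pos: [0.5438, 0.0658, 0.0455]
eef_rot: [-180.0, 14.8, 176.5]
contact_force: [-3.9, -0.4, -2.5]
gripper_width: 0.0006
```

Emit:
{"name": "apply_moves", "arguments": {"moves": [[-0.005,0,0.001,0,0,0],[-0.007,0,0.002,0,0,0],[-0.007,0,0.002,0,0,0]]}}

```text
time_s: 9.5
tcp_pos: [0.545, 0.0656, 0.0454]
eef_rot: [-180.0, 14.8, 176.5]
contact_force: [-7.1, 1.9, -0.2]
gripper_width: 0.0005
```

```bash
python3 -c "
from h import *
rep()
from plant import imaging
p,d=imaging.capture('scene'); cv2.imwrite('pics/scene3z.png',cv2.resize(p[170:380,190:420],None,fx=2.7,fy=2.7))
"
```

```text
t 9.5 box xyz [-18.8  52.2  45.4] rot [-180.    14.8  176.5] F [-7.1  1.9 -0.2] M [0.23 3.17 0.05] w 0.0005065393380183026
```

View pics/scene3z.png

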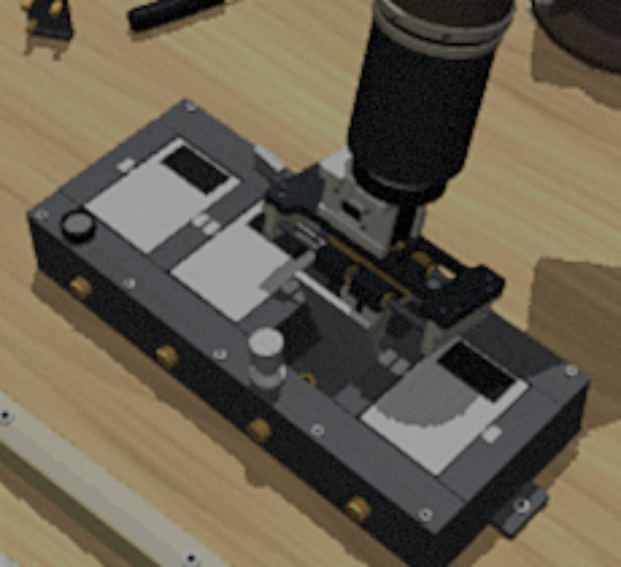

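The force reached 7 N at the expected stop position, x = -19. I'll back away from the plate, then go up and out.

Emit:
{"name": "apply_moves", "arguments": {"moves": [[0.025,0,-0.006,0,0,0],[0.05,0,-0.013,0,0,0],[0.045,0,-0.05,0,0,0],[0.035,0,-0.12,0,0,0],[0,0,-0.3,0,0,0],[0.1,0,-0.5,0,0,0],[0.3,0,-0.6,0,0,0],[0.5,0,-0.6,0,0,0],[0.5,0,-0.6,0,0,0]]}}

```text
time_s: 10.68
tcp_pos: [0.4161, 0.073, 0.1361]
eef_rot: [179.9, 14.8, 176.6]
contact_force: [-0.5, 1.6, -0.3]
gripper_width: 0.0004
```

```bash
python3 -c "
from h import *
rep()
from plant import imaging
p,d=imaging.capture('scene'); cv2.imwrite('pics/scene4.png',p);np.save('pics/scene4.npy',d);cv2.imwrite('pics/scene4z.png',cv2.resize(p[170:380,190:420],None,fx=2.7,fy=2.7))
p,d=imaging.capture('top'); cv2.imwrite('pics/top4.png',p);np.save('pics/top4.npy',d)
p,d=imaging.capture('wrist'); cv2.imwrite('pics/wrist4.png',p)
"
```

```text
t 10.68 box xyz [-147.9   52.6  136.1] rot [179.9  14.8 176.6] F [-0.5  1.6 -0.3] M [0.05 0.76 0.01] w 0.0003748531521098524
```

View pics/scene4z.png

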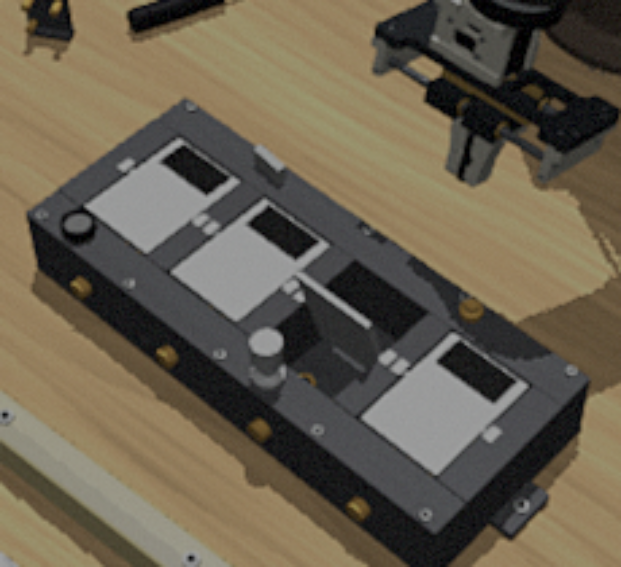

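View pics/wrist4.png

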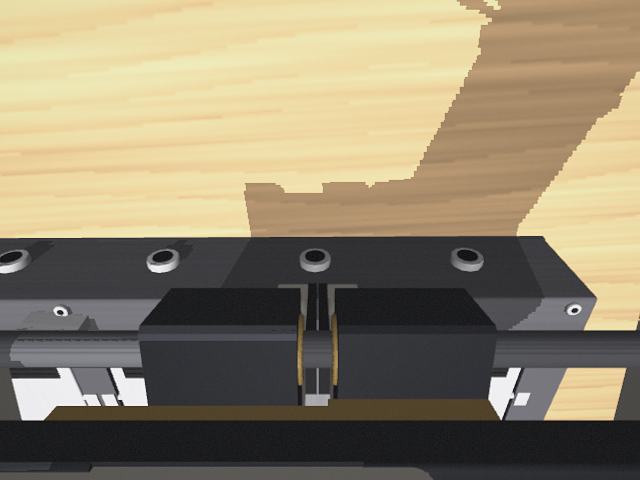

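View pics/top4.png

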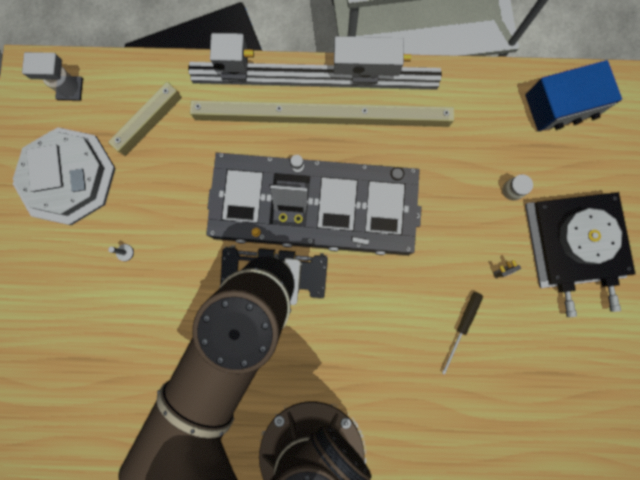

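Cover b stands up with its far edge along about (300,278)–(370,325) in the scene zoom, and the bystanders look unmoved. I'll measure the angle from the depth.

Run:
```python
from h import *
from plant import imaging
for n in("scene","top"):
    d=np.load(f"pics/{n}4.npy");i=imaging.camera_info(n)
    v,u=np.mgrid[:480,:640]; c=np.stack([(u-i["cx"])/i["fx"]*d,-(v-i["cy"])/i["fy"]*d,-d],-1)
    w=(c@i["T"][:3,:3].T+i["T"][:3,3])*1000-np.r_[C0,0]
    X=w@bx;Y=w@by;Z=w[...,2]
    m=(d>0)&(abs(Y-53)<30)&(X>-30)&(X<40)&(Z>85)&(Z<140)
    print(n,m.sum(),"maxZ",np.percentile(Z[m],[50,90,98]))
    for lo in range(85,135,5):
        k=m&(Z>=lo)&(Z<lo+5)
        if k.sum()>2: print(lo,k.sum(),np.round([np.median(X[k]),X[k].min(),X[k].max()],1))
    k=m&(Z<122)
    A=np.polyfit(Z[k],X[k],1);print("angle",90-np.degrees(np.arctan(A[0])))
```

```text
scene 190 maxZ [115.83340691 125.17521667 126.79946036]
85 16 [8.9 8.2 9.7]
90 16 [10.   8.8 11.4]
95 12 [11.4 10.  12.9]
100 15 [12.7 11.6 13.9]
105 18 [14.1 13.  15.4]
110 17 [15.5 14.  16.5]
115 16 [16.6 13.9 17.1]
120 60 [15.7 11.  19.6]
125 20 [16.3 13.2 19.9]
angle 77.41955924245077
top 326 maxZ [111.87667542 126.85019843 128.73902499]
85 30 [-0.5 -2.7  1.5]
90 35 [ 1.  -0.6  2.5]
95 28 [2.4 0.9 4. ]
100 28 [3.8 2.2 5.4]
105 36 [5.2 3.1 7.2]
110 30 [6.5 5.  8.5]
115 33 [7.6 5.2 9.8]
120 39 [ 9.6  7.  15.6]
125 65 [11.8  8.  15.2]
angle 74.75965122896632
```

Run:
```python
from h import *
from plant import r
a=cv2.imread("pics/scene0.png");b=cv2.imread("pics/scene4.png")
for n,(x,y) in dict(reflector=(289,303),lens=(219,254),nut=(365,285),gauge=(290,229),jar=(145,208),post=(498,362),mount=(208,174),driver=(270,168)).items():
    t=cv2.cvtColor(a[y-11:y+12,x-11:x+12],6);s=cv2.cvtColor(b[y-17:y+18,x-17:x+18],6)
    q=cv2.matchTemplate(s,t,cv2.TM_CCOEFF_NORMED);_,m,_,l=cv2.minMaxLoc(q);print(n,round(m,2),l[0]-6,l[1]-6)
rep();print(r.close_job());rep()
```

```text
reflector 0.52 -6 1
lens 0.99 0 0
nut 0.49 0 0
gauge 0.88 0 0
jar 0.92 0 0
post 1.0 0 0
mount 0.92 0 0
driver 1.0 0 0
t 10.82 box xyz [-145.3   54.   136.9] rot [179.9  14.9 176.6] F [-0.4 -0.2 -0.7] M [ 0.03  0.79 -0.01] w 0.00043466080975219814
the job is handed in; nothing more can be done
None
the job is handed in; nothing more can be done
```

Cover b was the unbolted one. It now stands fully open, the hand is clear of the box, and the job is handed in at about 10.8 s.

- **Finding it:** I pressed d, c and b with the shut fingertips. Covers d and c stiffened to about 6 N within roughly 1 mm, so they are bolted. Cover b kept going down at 1 to 2 N. I did not press a, since b had already been found.
- **Opening it:** I pushed b's pad end down and in until it reached the stop, where the force read about 7 N, the highest reading of the whole job. I then backed the hand out without touching the cover.
- **Cover angle:** With the hand away, the depth images put b at 74.8° from the top camera and 77.4° from the scene camera. The upper edge is at about 126 mm. The scene fit probably reads high, because the part of it on the plate face alone gives about 75.6°. The stop is at 75°.
- **Bystanders:** Image matching before and after showed no shift for the lens ring, gauge block, jar, post, mirror mount or screwdriver. The thumb nut also showed no shift, but its match was weak (0.49) because of the arm's shadow. The reflector match was not usable (0.52, apparent 6-pixel shift), because the open cover changes what lies behind it. By eye, both stand at the same pixels as before in the top view.

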